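Gather the letter-sealing kit into the two-lane tray

ROBOT

A 7-joint arm with a two-finger parallel gripper is mounted at the origin on the work surface; the furniture and walls round the work are solid. World frame = base frame: x ahead of the robot, y to its left, z up, the work surface at z = 0. Lengths are in m, angles in degrees, forces in N, time in s.
With the tool pointing down it reaches from about 0.4 to 0.75 m from the base axis. Payload 19.5 kg.
Tool frame: the origin (TCP) lies on the centre line of the jaws, within the pads' length; the fingertips stand tips_ahead ahead of it and the grasp point (between the pads) lies 3 mm ahead of it (tips_ahead is the distance from the TCP to the fingertips, in m); z points along the fingers, y is the line along which they close (so a half turn about z gives the same grasp; the last joint's range is limited). The gripper opens to 85 mm and grips with 20 to 120 N. Pads are 22 mm wide; open, the fingers measure 114 mm over their backs; the gripper's body (76 mm by 85 mm) begins 54 mm behind the grasp point. The pads swing forward as they close: fully open they stand 13 mm farther back than shut.
Start: joints at [70.548, 40.479, -1.581, 85.061, 1.261, 54.483, -4.326], TCP at [0.169, -0.55, 0.253] pointing down, gripper open.
Joint ranges: [-155.06, 155.06], [-18.47, 123.98], [-90, 86.84], [0, 140.48], [-83.41, 263.41], [0, 116], [-161.91, 161.91]. Speed limits (degrees/s): [108.29, 108.29, 147.25, 147.25, 172.46, 172.46, 172.46].

INTERFACE

Orientations are given as [roll, pitch, yaw] about the fixed x, y, z axes, in that order (R = Rz(yaw) Ry(pitch) Rx(roll)).
In Python, from plant import move_to, move_linear, set_joints, move_gripper, sleep, inverse_kinematics, get_image, camera_params, MotionError, finish_job, find_in, silhouettes, get_time, get_joints, get_qvel, get_effort, get_tcp_pos, get_orientation, get_ft_force, get_wrist_torque, get_finger_gap, get_gripper_force, tips_ahead gives the robot as it stands. Calls block until the motion is done:
- move_to(position, orientation): joint-space move of the TCP to a pose.
- move_linear(position, orientation=None, velocity=0.15): straight line of the TCP; orientation=None keeps the orientation; velocity is the mean speed in m/s.
- set_joints(angles): joint-space move.
- move_gripper(opening, effort=None): finger opening in m; effort is the grip in N (None keeps the last); returns when the fingers have stopped.
- sleep(seconds).
- inverse_kinematics(position, orientation): joint angles nearest the present ones, or None.
- get_image(name): name is "side" or "top" or "wrist"; returns the picture (420x560x3 uint8, blue, green, red); there is no depth.
- camera_params(name): a dict with "camera_matrix" (3x3 intrinsics, pixels), "distortion" ([k1, k2, p1, p2, k3] as OpenCV has them; the pictures are not rectified), "extrinsics" (4x4, takes a point from camera to world coordinates). Camera axes: x right, y up, looking along -z (the intrinsics and any distortion apply to the point x, -y, -z); pixel columns grow to the right and rows downward; lengths in m; the calibration is good to about 2 mm. A picture is of the moment at which its call begins: read the wrist's pose just before it. camera_params takes no time and is no camera call; for the wrist camera it gives the pose at the moment of the call.
A pose or a line that the arm cannot do raises MotionError and nothing moves.
- finish_job(): hands the job in; it is judged then, once.
Trained networks look in the newest picture that a camera, given by its name, has taken for a name from the list of things; names that differ only in an ending like _2 or _b are one class to them, and where a whole thing is asked for, a point or a joint stands for the part that bears it (a point fixed in the world has none). Each returns a list of dicts, best first, with "p" (0 to 1); they miss things now and then, are a little off and sometimes report something else, mostly with a low value. They report only what shows in the picture. A call takes as long as a camera call. They do not tell look-alikes from the thing itself.
- find_in(camera, query): "pixel" ([row, column] in pixels, amid what is visible of it).
- silhouettes(camera, query): "pixels" (420x560 bool, what is visible of it) and "pixel" ([row, column] in pixels, amid what is visible of it).
Readings, each from a call of its own:
- get_time(): time.
- get_joints(): joint angles.
- get_qvel(): joint speeds.
- get_effort(): joint torques, N m.
- get_tcp_pos(): TCP position.
- get_orientation(): TCP orientation.
- get_ft_force(): force on the tool from outside, world axes, zero at the start.
- get_wrist_torque(): the same for the moment, N m.
- get_finger_gap(): finger opening in m.
- get_gripper_force(): force on a finger pad.
Only numpy, scipy, OpenCV 4.12 (cv2) and the standard library are available. Lean on these libraries where they do the work, as an engineer would, in place of code of your own. Each camera call takes 0.05 s, during which the arm holds its last target. There are 200 camera calls.

TASK

Put the letter-sealing kit away in the two-lane wooden tray: the stick of sealing wax and the matchbox lying flat on the floor of the wide lane, and both seal stamps standing upright on the floor of the narrow lane. The stylus, the fountain pen, the eraser and the chessman do not belong to the kit: leave them undisturbed where they are.

Things in the scene. Friction and masses are not known exactly. Their poses are not given: they have to be found in the camera images.
- tray: open walnut tray, fixed, 128 (x) by 262 (y) by 25 mm high; origin under its centre on the desk, z up, +x roughly away from the robot. Floor inside 5 mm up, walls 6 mm thick, 25 mm high. A 19 mm high divider runs along y: the narrow lane is x +14 to +58 mm, the wide lane x -58 to +10 mm, both y -125 to +125 mm. Empty at first. Other clutter (inkstand 135 mm high at far right) is clear of the work
- seal_a: seal stamp, one of two alike: turned dark wood handle on a round brass foot, standing upright, 79 mm tall, round, handle about 24 mm across at 50 to 70 mm height, slimmer just above the foot (24 mm across, 22 mm high). Belongs in the narrow lane. Origin: centre of the underside; z up. About 90 g; may rock a second when let go
- seal_b: seal stamp, one of two alike: turned dark wood handle on a round brass foot, standing upright, 79 mm tall, round, handle about 24 mm across at 50 to 70 mm height, slimmer just above the foot (24 mm across, 22 mm high). Belongs in the narrow lane. Origin: centre of the underside; z up. About 90 g; may rock a second when let go
- wax_stick: stick of sealing wax: plain square bar lying flat, 11 mm thick and high, 94 mm long along its y, one end a little melted; origin in the middle of its underside, z up. The shortest of the three long thin things. Taken across its thickness. About 22 g
- matchbox: closed matchbox lying flat, 37 (x) by 54 (y) by 16 mm high; origin in the middle of its underside (z up). It does not come open. About 18 g
- stylus: look-alike, stays: black turned stylus, 14 by 100 (y) by 12 mm, tapered to a point, lying on the desk; origin at the middle of its underside
- fountain_pen: look-alike, stays: black fountain pen with a metal band, 13 by 137 (y) by 13 mm, lying on the desk; origin at the middle of its underside
- eraser: look-alike, stays: eraser in a paper sleeve, 20 by 44 (y) by 12 mm, smaller than the matchbox; origin at the middle of its underside
- chessman: look-alike, stays: turned wooden chessman (a bishop) standing upright, 74 mm tall with a foot 29 mm across, slim waist, collar and a pointed head, all wood; origin at the centre of its underside
Things that resemble listed ones, but are neither listed nor needed, are in the scene too. Leave any blue or purple look-alike of the seal_b alone. What is shaped like the wax_stick but white is not meant.

How it is judged:
By the outcome, as a careful person would: the job done as asked, in the order asked, and still so for the second after the job is handed in, with the robot touching nothing.
It also fails if it takes over 112 s, if anything falls off the work surface, if the arm or the gripper's body presses on something with over 40 N, if the wrist force passes 120 N, or if a joint passes its speed limit or range.

## Working session

There is one attempt and no reset: what is moved stays moved. The work goes in short steps, each a Python script; the robot and the scene stay as the last script left them, time stands still between calls to the robot, and variables do not carry over. Pictures are saved under pics/ and viewed, at most 14 in all, crops included, and the job is handed in when it is done.

```bash
mkdir -p pics; ls
python3 - <<'E'
from plant import *
import cv2
print(get_time(),tips_ahead)
for n in("top","side"):
    cv2.imwrite(f"pics/{n}0.png",get_image(n))
    p=camera_params(n);print(n,p["camera_matrix"],p["distortion"],p["extrinsics"])
    for q in("tray","seal_a","wax_stick","matchbox","stylus","fountain_pen","eraser","chessman"):
        print(n,q,[(list(map(int,d["pixel"])),round(d["p"],2)) for d in find_in(n,q)])
print(get_time())
E
```

```text
pics
0.0 0.022
top [[424.26135519   0.         279.2783198 ]
 [  0.         424.26135519 209.45662711]
 [  0.           0.           1.        ]] [-0.04148245  0.          0.          0.          0.        ] [[ 0.00249392  0.99859065 -0.05301412  0.47214077]
 [-0.9999486   0.00301129  0.00968157 -0.05632589]
 [ 0.00982756  0.05298725  0.99854683  1.16806835]
 [ 0.          0.          0.          1.        ]]
top tray [([188, 239], 0.66)]
top seal_a [([183, 169], 0.52)]
top wax_stick []
top matchbox [([246, 154], 0.86)]
top stylus []
top fountain_pen [([234, 368], 0.76)]
top eraser [([218, 153], 0.52)]
top chessman [([217, 152], 0.7), ([218, 422], 0.69)]
side [[468.80643543   0.         287.34686304]
 [  0.         468.80643543 202.8908869 ]
 [  0.           0.           1.        ]] [-0.0717915  0.         0.         0.         0.       ] [[-0.99929039  0.01228885 -0.03560483  0.47600589]
 [-0.03608965 -0.58298032  0.81168435  1.10671811]
 [-0.01078225  0.81239334  0.58301013  0.8861187 ]
 [ 0.          0.          0.          1.        ]]
side tray [([231, 263], 0.97)]
side seal_a [([270, 258], 0.63), ([311, 255], 0.56), ([291, 239], 0.55), ([293, 285], 0.23)]
side wax_stick [([186, 256], 0.57)]
side matchbox [([294, 322], 0.77)]
side stylus [([187, 309], 0.67), ([158, 269], 0.27)]
side fountain_pen [([168, 302], 0.41)]
side eraser [([294, 285], 0.59)]
side chessman [([231, 263], 0.47), ([149, 292], 0.46)]
0.9
```

Run:
```python
import cv2
a=cv2.imread("pics/top0.png");cv2.imwrite("pics/top0c.png",cv2.resize(a[110:310,120:470],(800,457),interpolation=cv2.INTER_CUBIC))
a=cv2.imread("pics/side0.png");cv2.imwrite("pics/side0c.png",cv2.resize(a[120:350,170:440],(704,600),interpolation=cv2.INTER_CUBIC))
```

```text
(no output)
```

View pics/top0c.png

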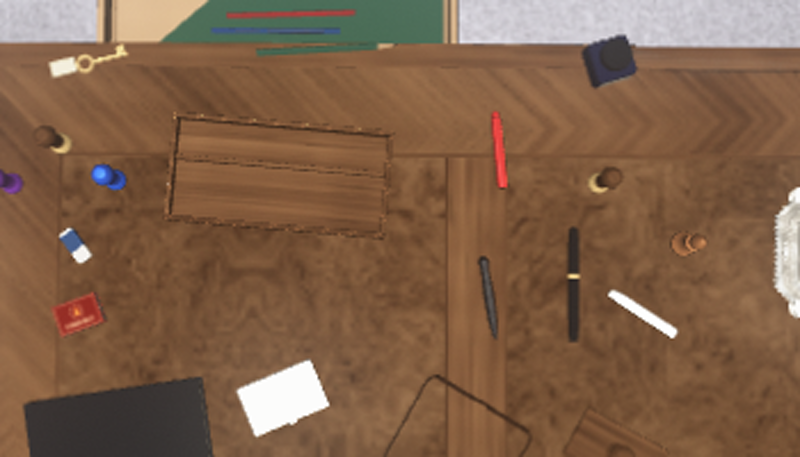

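View pics/side0c.png

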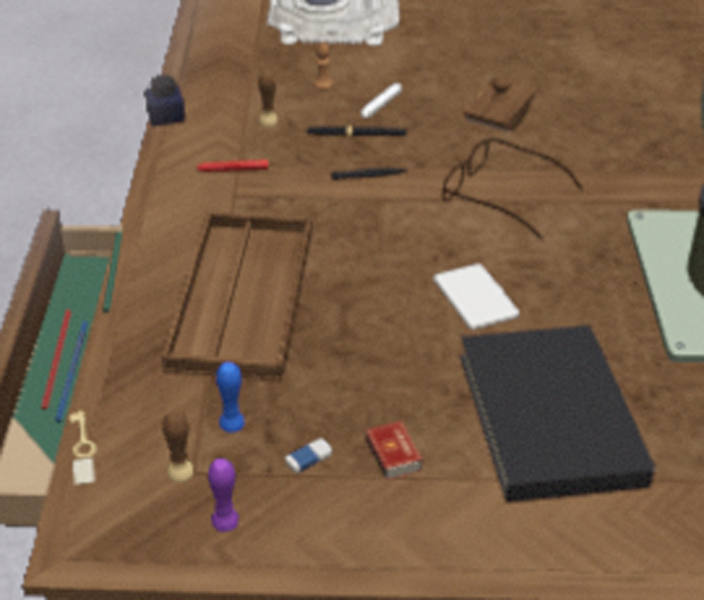

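The top crop (scale 2.286, offset 120,110) shows these candidates:
- **Seals:** the brown and brass ones are at crop (50,138) and (605,180). The blue (108,177) and purple (8,181) ones are decoys, and the bishop (688,243) is all wood.
- **Wax:** the red bar is at (500,150). The white bar (643,313), stylus (488,297) and pen (573,285) stay.
- **Matchbox:** it is at (78,314). The eraser (75,245) stays.

The pencils in the drawer are off the desk.

```bash
cat > h.py <<'E'
import numpy as np, cv2
from plant import *
def ray(cam,uv,P=None):
    P=P or camera_params(cam)
    n=cv2.undistortPoints(np.float64(uv).reshape(-1,1,2),np.array(P["camera_matrix"]),np.array(P["distortion"])).reshape(-1,2)
    E=np.array(P["extrinsics"]); d=np.c_[n[:,0],-n[:,1],-np.ones(len(n))]@E[:3,:3].T
    return E[:3,3],d
def plane(cam,uv,z,P=None):
    o,d=ray(cam,uv,P); return o+d*((z-o[2])/d[:,2])[:,None]
def red(im):
    h=cv2.cvtColor(im,cv2.COLOR_BGR2HSV); return (((h[...,0]<8)|(h[...,0]>172))&(h[...,1]>150)&(h[...,2]>70)).astype(np.uint8)
E
python3 - <<'E'
from h import *
np.set_printoptions(precision=4,suppress=True)
def T(l): return np.array(l)/2.2857+[120,110]
def S(l): return np.array(l)/2.607+[170,120]
print("tray",plane("top",T([(177,115),(392,133),(382,237),(166,217)]),.025))
print("trayS",plane("side",S([(211,217),(311,221),(281,371),(166,365)]),.025))
print("divider top",plane("top",T([(177,159),(386,177)]),.019))
for n,t in(("top",T),("side",S)):
    m=red(cv2.imread(f"pics/{n}0.png"))
    k,_,st,c=cv2.connectedComponentsWithStats(m)
    _,lab,st,c=cv2.connectedComponentsWithStats(m)
    for i in range(1,k):
        if st[i,4]<30: continue
        v,u=np.nonzero(lab==i); 
        z=.011 if st[i,4]<200 and 0 else .012
        w=plane(n,np.c_[u,v].astype(float),z)[:,:2]
        r=cv2.minAreaRect(w.astype(np.float32)*1000)
        print(n,c[i],st[i,4],w.mean(0),r)
print("seal heads/feet top",plane("top",T([(44,136),(609,177)]),.065),plane("top",T([(62,146),(597,184)]),.015))
print("feet side",plane("side",S([(180,468),(268,118)]),.011),"head",plane("side",S([(176,424),(267,85)]),.065))
print("blue,purple",plane("side",S([(231,421),(225,520)]),.011),"chess",plane("side",S([(323,82)]),.005))
print("eraser, match",plane("side",S([(308,455),(394,448)]),.012),"stylus",plane("top",T([(482,258),(495,338)]),.005))
E
```

```text
tray [[ 0.6658  0.1552  0.025 ]
 [ 0.6451 -0.1003  0.025 ]
 [ 0.5215 -0.0886  0.025 ]
 [ 0.5443  0.1665  0.025 ]]
trayS [[ 0.6433 -0.0879  0.025 ]
 [ 0.5221 -0.0822  0.025 ]
 [ 0.5444  0.1815  0.025 ]
 [ 0.6641  0.1755  0.025 ]]
divider top [[ 0.614   0.1555  0.019 ]
 [ 0.5932 -0.0934  0.019 ]]
top [249.3276 115.6897] 58 [0.793  0.0159] ((793.45703125, 19.614028930664062), (2.8186256885528564, 138.26210021972656), 0.2625332176685333)
top [337.8839 175.3355] 155 [ 0.6279 -0.2283] ((628.8638916015625, -228.21597290039062), (89.50811004638672, 12.913358688354492), 5.345582962036133)
top [153.3984 246.9228] 246 [0.4305 0.2745] ((429.5308837890625, 274.39190673828125), (37.94832992553711, 54.092830657958984), 20.753578186035156)
side [258.9495 183.1818] 99 [ 0.6301 -0.2232] ((629.6991577148438, -223.2432403564453), (89.31395721435547, 23.279138565063477), 7.643677234649658)
side [319.1714 289.9214] 140 [0.4348 0.2674] ((432.6679382324219, 266.6612243652344), (33.372623443603516, 50.69274139404297), 18.600923538208008)
seal heads/feet top [[ 0.6345  0.3003  0.065 ]
 [ 0.5894 -0.3482  0.065 ]] [[ 0.6298  0.2945  0.015 ]
 [ 0.5862 -0.3468  0.015 ]]
feet side [[ 0.6352  0.3047  0.011 ]
 [ 0.5904 -0.3433  0.011 ]] head [[ 0.6356  0.2994  0.065 ]
 [ 0.59   -0.3403  0.065 ]]
blue,purple [[0.5916 0.2406 0.011 ]
 [0.5864 0.3672 0.011 ]] chess [[ 0.517  -0.4563  0.005 ]]
eraser, match [[0.5131 0.2854 0.012 ]
 [0.4299 0.2741 0.012 ]] stylus [[ 0.4974 -0.2094  0.005 ]
 [ 0.4017 -0.2247  0.005 ]]
```

Run:
```python
from h import *
np.set_printoptions(precision=4,suppress=True)
print(get_orientation())
for i,p in enumerate([(.57,-.28,.30),(.57,.03,.33)]):
    move_to(p,[180,0,-4.7]); sleep(.3)
    P=camera_params("wrist"); im=get_image("wrist"); cv2.imwrite(f"pics/w{i}.png",im)
    np.save(f"P{i}.npy",P,allow_pickle=True)
    print(get_time(),get_joints(),P["extrinsics"],P["camera_matrix"][0],P["distortion"][0])
```

```text
[-179.9928   -0.0001   17.0619]
3.0167 [ 19.5967  44.393    8.9173  66.3567  -6.6389  69.7281 -66.4129] [[-0.0818  0.9599  0.2681  0.6383]
 [-0.9966 -0.0783 -0.0236 -0.2855]
 [-0.0016 -0.2691  0.9631  0.4197]
 [ 0.      0.      0.      1.    ]] [303.8252   0.     283.2868] -0.06087216338495462
4.5583 [-11.7715  36.3464  11.3323  78.3949  -7.3182  65.9768 -94.3426] [[-0.0821  0.9599  0.2682  0.6386]
 [-0.9966 -0.0787 -0.0236  0.0242]
 [-0.0015 -0.2692  0.9631  0.4496]
 [ 0.      0.      0.      1.    ]] [303.8252   0.     283.2868] -0.06087216338495462
```

View pics/w0.png

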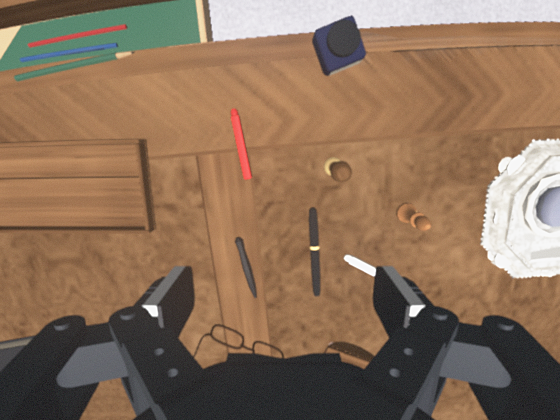

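View pics/w1.png

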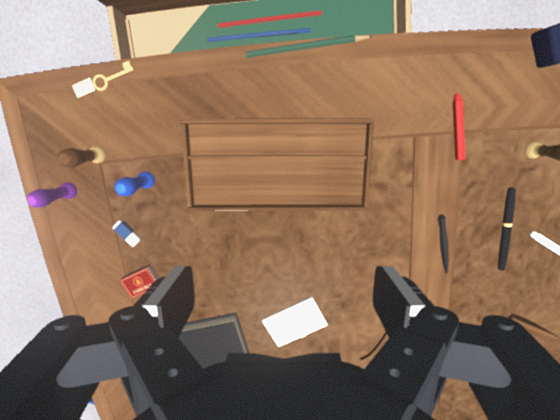

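Wrist view 0: wax at (240,145), right seal foot (333,167), bishop (414,217), pen, stylus and white bar left of it. View 1: tray corners about (184,122), (373,119), (366,207), (190,208); left seal foot (97,155); matchbox (140,283).

Run:
```python
import cv2,numpy as np
a=cv2.imread("pics/w1.png");b=cv2.imread("pics/w0.png")
A=cv2.resize(a[105:220,175:385],None,fx=3.8,fy=3.8,interpolation=cv2.INTER_CUBIC)[:, :800]
B=cv2.resize(a[140:180,50:110],None,fx=4,fy=4,interpolation=cv2.INTER_CUBIC)
C=cv2.resize(b[140:180,310:370],None,fx=4,fy=4,interpolation=cv2.INTER_CUBIC)
R=np.zeros((600,800,3),np.uint8);R[:437,:798]=A[:437,:798];R[440:600,:240]=B;R[440:600,260:500]=C
cv2.imwrite("pics/w1c.png",R)
```

```text
(no output)
```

View pics/w1c.png

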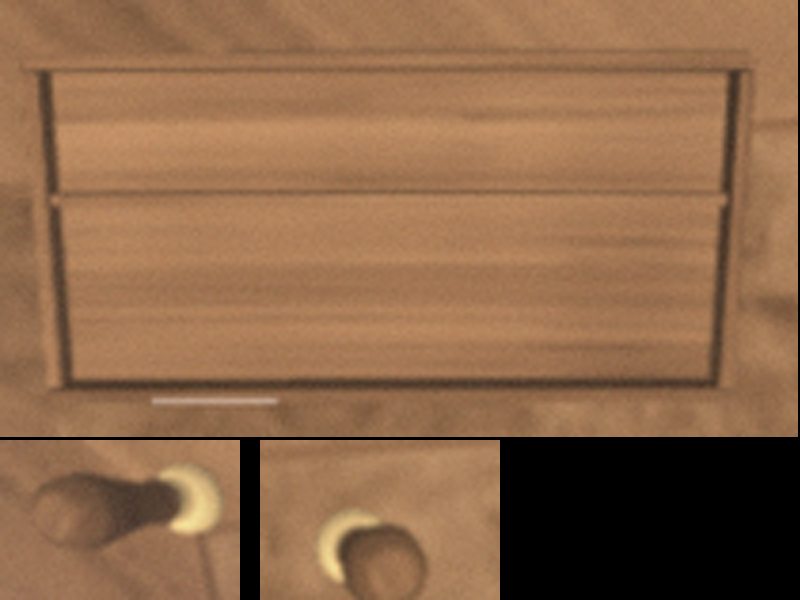

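Run:
```python
from h import *
np.set_printoptions(precision=4,suppress=True)
P0=np.load("P0.npy",allow_pickle=True).item();P1=np.load("P1.npy",allow_pickle=True).item()
c=plane("w",np.array([(38,71),(742,71),(722,388),(60,388)])/3.8+[175,105],.025,P1)[:,:2]
l=np.array([(.058,.125),(.058,-.125),(-.058,-.125),(-.058,.125)])
print(c,"sides",[np.linalg.norm(c[i]-c[i-1]) for i in range(4)])
a=c-c.mean(0);H=np.arctan2((l[:,0]*a[:,1]-l[:,1]*a[:,0]).sum(),(l*a).sum());print("tray",c.mean(0),np.degrees(H))
print("divider",plane("w",np.array([(50,192),(725,192)])/3.8+[175,105],.019,P1))
print("sealL",plane("w",[(96.75,155)],.018,P1),plane("w",[(67.5,158)],.065,P1))
print("sealR",plane("w",[(333,166.2)],.018,P0),plane("w",[(340.75,171.25)],.065,P0))
for n,P in((0,P0),(1,P1)):
    m=red(cv2.imread(f"pics/w{n}.png"));k,lab,st,_=cv2.connectedComponentsWithStats(m)
    for i in range(1,k):
        if st[i,4]<150: continue
        v,u=np.nonzero(lab==i)
        print(n,u.mean(),v.mean(),[cv2.minAreaRect((plane("w",np.c_[u,v].astype(float),z,P)[:,:2]*1000).astype(np.float32)) for z in(.011,.016)])
```

```text
[[ 0.6638  0.156 ]
 [ 0.643  -0.0931]
 [ 0.5277 -0.0842]
 [ 0.5483  0.1664]] sides [np.float64(0.11590342140291825), np.float64(0.25000917761198055), np.float64(0.11563951185272049), np.float64(0.25146712562669293)]
tray [0.5957 0.0363] -4.736138268490769
divider [[ 0.6211  0.1603  0.019 ]
 [ 0.6005 -0.0878  0.019 ]]
sealL [[0.6343 0.2932 0.018 ]] [[0.635  0.3044 0.065 ]]
sealR [[ 0.5923 -0.3466  0.018 ]] [[ 0.5911 -0.3483  0.065 ]]
0 77.30868167202573 35.20900321543408 [((784.0859375, -34.65660095214844), (4.111459732055664, 132.61355590820312), 1.8036139011383057), ((782.302490234375, -37.72565460205078), (4.061165809631348, 130.9911346435547), 1.803656816482544)]
0 240.07635009310988 143.80074487895718 [((629.8478393554688, -227.6909637451172), (92.47122955322266, 11.95889663696289), 5.232668399810791), ((629.9512329101562, -228.3983154296875), (91.33990478515625, 11.812597274780273), 5.232678413391113)]
1 269.9594594594595 18.41554054054054 [((786.5223999023438, 31.002422332763672), (3.72247314453125, 132.50454711914062), 1.5633187294006348), ((784.8358764648438, 30.925338745117188), (3.680027961730957, 130.9939422607422), 1.5633035898208618)]
1 458.9919224555735 127.34087237479807 [((629.8587036132812, -224.0423583984375), (93.61380004882812, 14.739952087402344), 5.689122676849365), ((629.958251953125, -221.2118377685547), (92.5465087890625, 14.571905136108398), 5.6891255378723145)]
1 137.54320987654322 281.4382716049383 [((427.3049621582031, 277.71710205078125), (30.575429916381836, 48.601890563964844), 21.65705680847168), ((429.713623046875, 274.82733154296875), (30.22681999206543, 48.04779815673828), 21.657121658325195)]
```

```bash
cat >> h.py <<'E'
YT=-4.74; th=np.radians(YT)
def tray(x,y): return np.array([.5957+x*np.cos(th)-y*np.sin(th), .0363+x*np.sin(th)+y*np.cos(th)])
def st(s): print(s,round(get_time(),2),"gap",round(get_finger_gap(),4),"F",np.round(get_ft_force(),1),"grip",round(get_gripper_force(),1),"tcp",np.round(get_tcp_pos(),4),flush=True)
def pick(xy,yaw,z,opening,up=.16,effort=30):
    o=[180,0,yaw]; move_to([*xy,up],o); move_gripper(opening,effort)
    move_linear([*xy,z+.02],o,.2); move_linear([*xy,z],o,.05); st("down")
    move_gripper(0,effort); st("gripped"); move_linear([*xy,up],o,.2); st("up")
def place(xy,yaw,z,opening,up=.16):
    o=[180,0,yaw]; move_to([*xy,up],o); st("over"); move_linear([*xy,z+.02],o,.2); move_linear([*xy,z],o,.04); st("placed")
    move_gripper(opening); st("open"); move_linear([*xy,up],o,.15)
E
python3 - <<'E'
from h import *
pick((.630,-.228),5.3,.0245,.040)
if get_finger_gap()>.008: place(tray(-.024,-.06),-94.74,.0305,.026)
E
```

```text
down 7.54 gap 0.0401 F [-0.6 -1.2  0.9] grip 0.0 tcp [ 0.63   -0.228   0.0244]
gripped 7.91 gap 0.0097 F [-0.8  0.7  5.3] grip 31.9 tcp [ 0.6301 -0.228   0.0249]
up 8.73 gap 0.01 F [-1.  -0.1 -0.6] grip 31.3 tcp [ 0.6295 -0.2278  0.1588]
over 10.18 gap 0.01 F [ 0.6 -0.1 -0.7] grip 31.3 tcp [ 0.5669 -0.0219  0.1597]
placed 11.53 gap 0.0099 F [-0.1  0.   0.2] grip 31.3 tcp [ 0.5668 -0.0215  0.0303]
open 11.82 gap 0.0261 F [-0.1  0.2  0.5] grip 0.0 tcp [ 0.5668 -0.0215  0.0305]
```

Run:
```python
from h import *
o=[180,0,21.]
move_to([.40,.27,.20],o); P=camera_params("wrist"); im=get_image("wrist"); cv2.imwrite("pics/w2.png",im)
m=red(im);m=cv2.morphologyEx(m,cv2.MORPH_CLOSE,np.ones((7,7)));k,lab,s,_=cv2.connectedComponentsWithStats(m)
i=1+np.argmax(s[1:,4]);v,u=np.nonzero(lab==i)
r=cv2.minAreaRect((plane("w",np.c_[u,v].astype(float),.016,P)[:,:2]*1000).astype(np.float32));print(r,u.mean(),v.mean())
pick((.430,.2745),21,.024,.080,effort=25)
if get_finger_gap()>.03: place(tray(-.024,.065),YT,.031,.075)
st("end")
move_to([.57,.03,.33],[180,0,YT]);cv2.imwrite("pics/w3.png",get_image("wrist")[100:230,160:400].repeat(3,0).repeat(3,1)); st("look")
```

```text
((430.1553955078125, 274.7698974609375), (36.94702911376953, 53.7546272277832), 20.766584396362305) 289.9639889196676 174.9534626038781
down 16.33 gap 0.0797 F [ 0.6  0.1 -1. ] grip 0.0 tcp [0.43   0.2744 0.0239]
gripped 16.68 gap 0.0534 F [-0.8 -0.7  5.7] grip 26.0 tcp [0.4301 0.2745 0.0243]
up 17.52 gap 0.0535 F [-0.5  0.3 -0.3] grip 26.5 tcp [0.4297 0.2744 0.1592]
over 18.42 gap 0.0537 F [0.5 0.7 0. ] grip 26.5 tcp [0.5767 0.1037 0.1594]
placed 19.76 gap 0.0535 F [ 0.4 -0.1  0.2] grip 26.5 tcp [0.5772 0.103  0.031 ]
open 20.1 gap 0.0751 F [-0.  -0.5 -0.9] grip 0.0 tcp [0.5772 0.1031 0.0311]
end 21.11 gap 0.0751 F [-0.5  0.3 -0.2] grip 0.0 tcp [0.5768 0.103  0.1593]
look 21.93 gap 0.075 F [ 0.   1.1 -0.8] grip 0.0 tcp [0.5698 0.0305 0.3288]
```

View pics/w3.png

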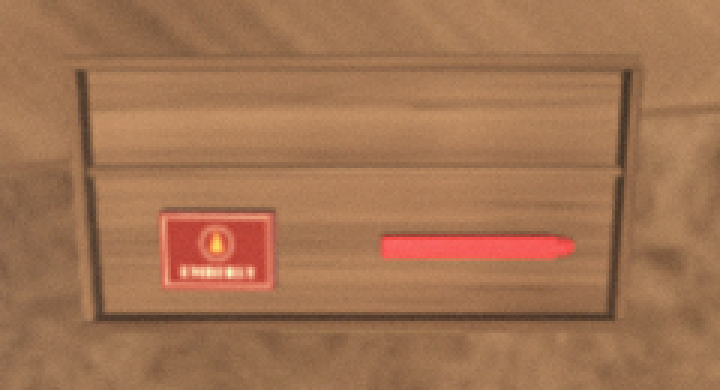

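Wax (crop 478,247) and matchbox (218,250) lie flat in the wide lane. Seals next.

Run:
```python
from h import *
move_gripper(.055,40)
for xy,y in (((.6345,.2992),.06),((.5915,-.3475),-.06)):
    pick(xy,YT,.061,.055,up=.20,effort=40)
    if get_finger_gap()<.015: break
    place(tray(.036,y),YT,.067,.05,up=.20)
move_to([.57,.03,.33],[180,0,YT]);sleep(1);cv2.imwrite("pics/w4.png",get_image("wrist")); st("look")
cv2.imwrite("pics/s4.png",cv2.resize(get_image("side")[120:350,170:440],(704,600),interpolation=cv2.INTER_CUBIC))
```

```text
down 24.93 gap 0.0548 F [-0.2  0.1 -0.3] grip 0.0 tcp [0.6345 0.2992 0.0609]
gripped 25.32 gap 0.0229 F [-0.2  0.8  3.1] grip 39.1 tcp [0.6347 0.2994 0.0613]
up 26.17 gap 0.0228 F [-0.4 -0.4 -1.2] grip 39.2 tcp [0.634  0.299  0.1988]
over 27.0 gap 0.0229 F [-0.6  1.1 -0.3] grip 39.2 tcp [0.6364 0.0935 0.1995]
placed 28.37 gap 0.0227 F [ 0.4 -0.1 -0.9] grip 39.2 tcp [0.6365 0.0931 0.0668]
open 28.74 gap 0.05 F [-0.7 -0.3 -0.7] grip 0.0 tcp [0.6365 0.0931 0.067 ]
down 32.92 gap 0.0548 F [ 0.1 -0.2 -0.4] grip 0.0 tcp [ 0.5915 -0.3475  0.0609]
gripped 33.31 gap 0.0227 F [-0.1 -0.9  3. ] grip 39.1 tcp [ 0.5916 -0.3477  0.0614]
up 34.15 gap 0.0227 F [-0.2 -0.7 -1.4] grip 39.2 tcp [ 0.5911 -0.3471  0.1988]
over 35.38 gap 0.023 F [-0.3 -0.2 -0.9] grip 39.2 tcp [ 0.6266 -0.0282  0.1999]
placed 36.74 gap 0.0228 F [ 0.5 -0.1 -1.7] grip 39.2 tcp [ 0.6266 -0.0264  0.0668]
open 37.12 gap 0.0498 F [ 0.6 -0.3  0.8] grip 0.0 tcp [ 0.6266 -0.0264  0.067 ]
look 39.86 gap 0.0498 F [-0.2  0.6  0.3] grip 0.0 tcp [0.57 0.03 0.33]
```

View pics/w4.png

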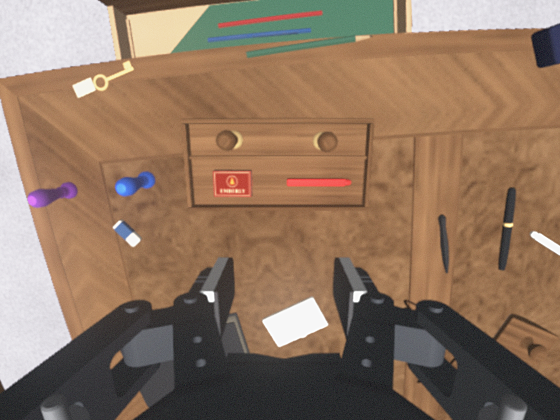

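View pics/s4.png

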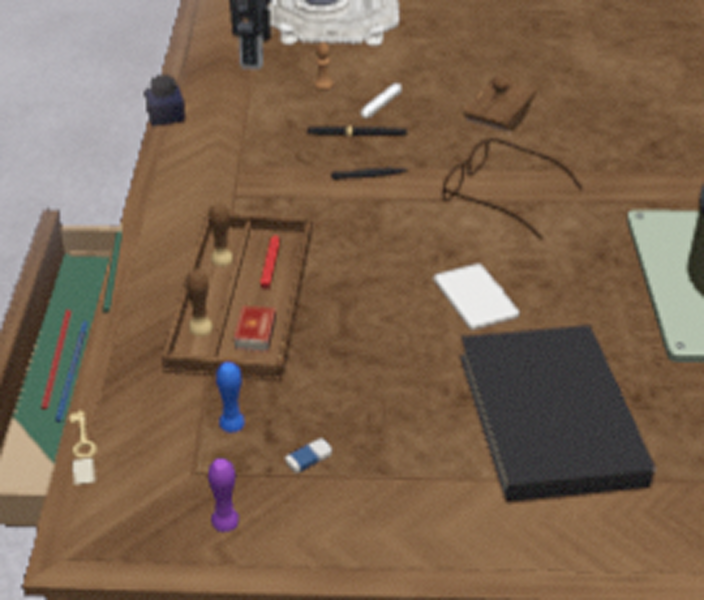

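Both seals stand upright in the narrow lane at (228,141) and (327,141). The wax and matchbox lie flat in the wide lane, and everything else is where it was.

```bash
python3 -c "
from plant import *
print(finish_job())"
```

```text
the job is handed in; nothing more can be done
None
```

The job is handed in at about 40 s: the wax stick and matchbox lie flat in the wide lane, both brown and brass seals stand upright in the narrow lane, and nothing else was moved.

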